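# Close up the line strainer and reopen its feed valve

## Task

Screw the blue knurled cap of the strainer's slanting branch down clockwise, past the point where its seal begins to resist, until it stops hard and is fully tight. Only then swing the blue valve lever on the same pipe clockwise, seen from above, to fully open, in line with the pipe. Let go of everything, and leave the bottles and other loose things standing or lying where they are.

Things in the scene. Friction and masses are not known exactly. Their poses are not given: they have to be found in the camera images.
- cap_grip (a point): Grip point of the blue knurled screw cap, on its axis, 21 mm above its lower rim, 13 mm below its top. Cap: cylinder 48 mm wide, 34 mm tall, white dash on top, captive on a started thread. z: the axis, out of the top, 35 degrees from vertical, leaning roughly to the robot. Screws down clockwise seen from its top (negative about z), sinking 1.9 mm per rad; starts 2.6 to 4.1 rad off its stop.
- cap_rim (a point): Centre of the cap's lower rim, on its axis; z as for cap_grip. The cap runs freely (0.07 N m) until the seal is touched; its last 0.6 rad are stiff (0.5 N m, it stays where left); then it stops hard. To carry it through the stiff part grip with 40 N or so; weak grips slip.
- seat (a point): Centre of the fixed seat: top face of a 46 mm flange on the 40 mm branch tube, under the cap on the same axis. z outwards along the axis, y level, along the pipe to the valve. Rim-to-seat gap along z: 4.9 to 7.8 mm at the start, 1.1 mm when the seal first resists, 0 fully tight. The pipe (38 mm thick, 58 mm end discs) is level, its axis 85 mm above the table, 75 mm below the seat along z.
- lever_pivot (a point): Upright turning axis of the ball valve's lever, at the lever's mid height, 136 mm above the table, 170 mm along the pipe from the branch. Its frame turns with the lever: the lever points along its -x.
- lever_end (a point): Middle of the lever's blue sleeve, 80 mm from the pivot. The sleeve is 55 mm long, 18 mm wide, 12 mm thick, and ends 105 mm from the pivot; a 14 mm wide, 6 mm thick steel bar joins it to the pivot. Free space 60 mm and more below it beside the pipe.
- feed_valve (a joint): Turn of the valve lever, rad: 0 closed (lever square to the pipe, pointing towards the robot's side), 1.57 fully open against its stop (lever along the pipe, pointing away from the branch). Grows clockwise seen from above; stiff (0.12 N m), stays where it is left. Starts between 0 and 0.2.
- bottle_a: Loose bystander: amber tapered glass bottle, 72 mm wide, 195 mm tall; origin under its centre, z up.
- bottle_b: Loose bystander: a second bottle like bottle_a.
- tasting_cup: Loose bystander: white cup, 60 mm wide, 50 mm tall, on the far side of the strainer; origin under its centre.
- funnel: Loose bystander: white funnel standing on its 90 mm mouth, 90 mm tall; origin under its centre.
- sample_jar: Loose bystander: glass jar with green lid, 50 mm wide, 70 mm tall; origin under its centre.
- spanner: Loose bystander: spanner lying on the table along its x axis, near the strainer on the robot's side.
- gasket: Loose bystander: spare black ring, 42 mm wide, 6 mm thick, lying on the strainer's 8 mm base plate.

How it is judged (in metres and radians):
On the way, in this order (a step that is already met when the one before it is completed fails the run):
1. the cap is screwed down until the seal is squeezed and it stops, the valve still closed (z of cap_rim in the frame of seat below 0.0004 m and value of joint feed_valve below 0.5 rad), for 0.2 s.
2. the valve lever is swung fully open (z of cap_rim in the frame of seat below 0.0004 m and value of joint feed_valve above 1.42 rad), for 0.2 s.
At the end, for the whole second after the job is handed in: The cap's rim is within 0.4 mm of its seat (within about 0.2 rad of the hard stop), the valve lever is at 1.42 rad or more, and every bystander is within 30 mm of where it started, the bottles, cup, funnel and jar upright within 0.3 rad (all of step 2 and distance of each of bottle_a, bottle_b, tasting_cup, funnel, sample_jar, spanner, gasket from where it was at the start of the episode below 0.03 m and angle between each of bottle_a, bottle_b, tasting_cup, funnel, sample_jar's own z axis and vertical below 0.3 rad); the robot touches nothing.
It fails at once if the valve is opened (beyond 0.5 rad) while the cap is not tight (value of joint feed_valve above 0.5 rad and z of cap_rim in the frame of seat above 0.0006 m).
It fails at once if a bystander is knocked over or pushed away (bottles, cup, funnel or jar tilted over 0.5 rad, anything moved more than 50 mm) (angle between any of bottle_a, bottle_b, tasting_cup, funnel, sample_jar's own z axis and vertical above 0.5 rad or distance of any of bottle_a, bottle_b, tasting_cup, funnel, sample_jar, spanner, gasket from where it was at the start of the episode above 0.05 m).
It also fails if it takes over 72 s, if anything falls off the work surface, if the arm or the gripper's body presses on something with over 40 N, if the wrist force passes 120 N, or if a joint passes its speed limit or range.

## Robot

A 7-joint arm with a two-finger parallel gripper is mounted at the origin on the work surface. World frame = base frame: x ahead of the robot, y to its left, z up, the work surface at z = 0. Lengths are in mm, angles in rad, forces in N, time in s.
With the tool pointing down it reaches from about 400 to 875 mm from the base axis. Payload 4.4 kg.
Tool frame: the origin (TCP) lies at the very end of the fingers, on their centre line; the grasp point (between the pads) lies 19 mm behind it; y points along the fingers, z is the direction in which the jaws open and shut, and the axes are right-handed (so a half turn about y gives the same grasp; the last joint's range is limited). The gripper opens to 85 mm and grips with 20 to 120 N. Pads are 22 mm wide; open, the fingers measure 114 mm over their backs; the gripper's body (76 mm by 85 mm) begins 54 mm behind the grasp point. The pads swing forward as they close: fully open they stand 13 mm farther back than shut.
Start: joints at [-1.347, 0.628, 0.038, 1.517, -0.027, 0.996, -0.02], TCP at [185.72, 622.917, 231.313] pointing down, gripper open.
Joint ranges: [-3.06, 3.06], [-0.37, 2.12], [-1.25, 1.32], [0.18, 2.47], [-1.1, 4.24], [0.23, 1.98], [-2.94, 2.94]. Speed limits (rad/s): [2.57, 2.57, 3.14, 3.14, 3.14, 3.14, 3.14].

## Interface

Orientations are given as [roll, pitch, yaw] about the fixed x, y, z axes, in that order (R = Rz(yaw) Ry(pitch) Rx(roll)).
In Python, from cell import * gives the robot as it stands.
- The arm moves only by the tool apply_moves, never from a script. Its argument "targets" is a list of rows, each a list of 6 numbers: the shift along the tool's x, y, z in units of 40 mm (1.0 is 40 mm), then the turn, a rotation vector about the tool's x, y, z in units of 8 degrees (1.0 is 8 degrees). A call has 1 to 12 rows; each row shifts and turns the commanded pose from where the row before left it, along the tool's axes as they then stand; what a row does not reach is not made up. A row lasts 1/8 s, in which the tool goes at most 62.5 mm and 10.7 degrees, less where a joint would pass 70% of its speed; a pose out of reach is approached as far as the arm can. A call is refused whole if a number of a shift passes 1 or a number of a turn 1, either way. A call with a gripper value outside its range is refused whole. "jaw" is the gripper command: -1 is shut, 1 is fully open, values between are in proportion, set as the call begins (left out, the last holds). The fingers move at their own pace and stop on an object; the grip force is fixed at half the most. Time passes only in rows, so rows that do not move let the fingers close. It gives the time, the measured TCP pose, the force and the opening at its end, in the units of the state.
- read_state(): the state, without advancing time (a new reading comes with each control period).
- get_image(name): name is "scene" or "top" or "wrist"; returns the picture (384x512x3 uint8, red, green, blue); there is no depth.
- calibration(name): a dict with "fx", "fy", "cx", "cy" (pixels), "world_from_camera" (4x4, takes a point from camera to world coordinates). Camera axes: x right, y down, z forward; pixel columns grow to the right and rows downward; lengths in mm; the calibration is good to about 2 mm. The wrist camera is an equidistant fisheye: a pixel r from the principal point sees the ray r / f radians off the axis. A picture is of the moment at which its call begins: read the wrist's pose just before it. calibration takes no time and is no camera call; for the wrist camera it gives the pose at the moment of the call.
- finish_job(): hands the job in, once; it reports no verdict.
The state is a dict: "clock": time; "qpos": joint angles; "qd": joint speeds; "tau": joint torques, N m; "eef_pos": TCP position; "tool_rot": TCP orientation; "force": force on the tool from outside, world axes, zero at the start; "torque": the same for the moment, N m; "width": finger opening in mm.
Only numpy, scipy, OpenCV 4.12 (cv2) and the standard library are available. Lean on these libraries where they do the work, as an engineer would, in place of code of your own. Each camera call takes 0.05 s, during which the arm holds its last target. There are 200 camera calls.

## Working session

There is one attempt and no reset: what is moved stays moved. The work goes in short steps, Python scripts to look and compute and a tool call to move; the robot and the scene stay as the last step left them, time stands still between calls to the robot, and variables do not carry over. Pictures are saved under pics/ and viewed, about 8 in all and at most 12, crops included, and the job is handed in when it is done.

Besides the shell and the picture viewer there is one more tool, called after "Emit:" by a JSON object that holds its "api" and its "payload". apply_moves: Moves the arm, as the interface text tells. Its arguments: {"type":"object","properties":{"targets":{"type":"array"},"jaw":{"type":"number"}},"required":["targets"]}

```bash
ls; mkdir -p pics; python3 - <<'E'
from cell import *
import cv2
s=read_state(); print({k:(v if not hasattr(v,'round') else v) for k,v in s.items()})
ims={n:get_image(n) for n in("scene","top")}
for n,i in ims.items():
    cv2.imwrite(f"pics/{n}0.png",cv2.cvtColor(i,cv2.COLOR_RGB2BGR))
    c=calibration(n); print(n,c)
E
```

```text
pics
{'clock': 0.0, 'qpos': array([-1.34679983,  0.62932865,  0.03842582,  1.51838542, -0.02700692,
        0.99627558, -0.02002387]), 'qd': array([-0.00092136, -0.00170703, -0.00069807,  0.00071525, -0.00079247,
       -0.00119666, -0.00019931]), 'tau': array([-1.00498615e-03, -5.63392925e+01,  1.22600745e+00, -1.93447459e+01,
        1.10535248e-02,  1.05641133e-02,  1.24729138e-05]), 'eef_pos': array([185.52488755, 622.30836601, 230.39453574]), 'tool_rot': array([-1.57267592e+00, -8.91809853e-06, -2.89811475e-01]), 'force': array([-0.57625738,  0.31019948, -0.4372742 ]), 'torque': array([-0.01608596, -0.00922749, -0.00185048]), 'width': 85.25816210518127}
scene {'fx': 450.74916596966244, 'fy': 450.74916596966244, 'cx': 258.0575017299956, 'cy': 189.664342410057, 'world_from_camera': array([[-4.45667520e-01,  7.23841469e-01, -5.26720030e-01,
         1.25464711e+03],
       [ 8.95027857e-01,  3.71779910e-01, -2.46383509e-01,
         3.57558512e+02],
       [ 1.74813242e-02, -5.81234227e-01, -8.13548509e-01,
         1.25490425e+03],
       [ 0.00000000e+00,  0.00000000e+00,  0.00000000e+00,
         1.00000000e+00]])}
top {'fx': 450.3459664202408, 'fy': 450.3459664202408, 'cx': 248.3824200797505, 'cy': 196.29061065064198, 'world_from_camera': array([[ 2.15219259e-02, -9.88323931e-01,  1.50839698e-01,
         2.89369262e+02],
       [-9.99749090e-01, -2.22123005e-02, -2.89328606e-03,
         1.33861375e+01],
       [ 6.21000056e-03, -1.50739582e-01, -9.88554002e-01,
         1.55882361e+03],
       [ 0.00000000e+00,  0.00000000e+00,  0.00000000e+00,
         1.00000000e+00]])}
```

View pics/scene0.png

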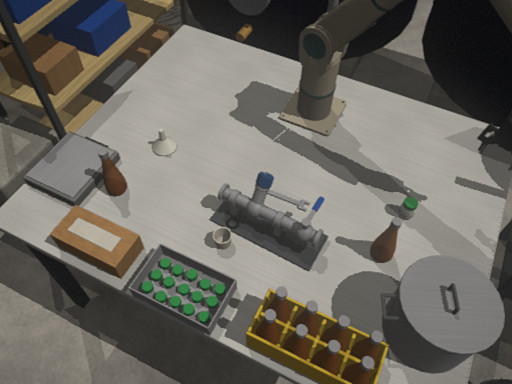

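View pics/top0.png

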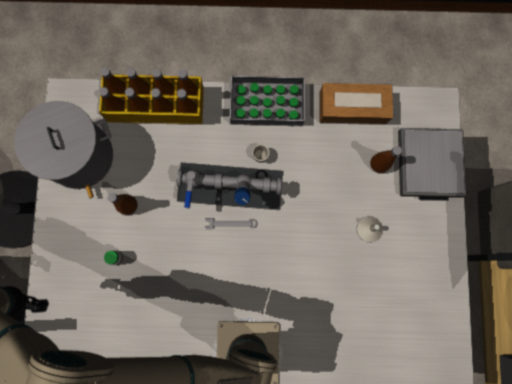

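```bash
python3 - <<'E'
import cv2,numpy as np
a=cv2.imread("pics/scene0.png")[165:265,205:335]; b=cv2.imread("pics/top0.png")[155:235,170:300]
f=lambda i:cv2.resize(i,None,fx=6,fy=6,interpolation=cv2.INTER_CUBIC)
def g(i,x0,y0):
    i=f(i)
    for k in range(0,i.shape[1],60): cv2.line(i,(k,0),(k,8),(0,255,255),1); cv2.putText(i,str(x0+k//6),(k,20),0,.4,(0,255,255),1)
    for k in range(0,i.shape[0],60): cv2.line(i,(0,k),(8,k),(0,255,255),1); cv2.putText(i,str(y0+k//6),(10,k+4),0,.4,(0,255,255),1)
    return i
cv2.imwrite("pics/sc.png",g(a,205,165)); cv2.imwrite("pics/tc.png",g(b,170,155))
E
```

```text
(no output)
```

View pics/sc.png

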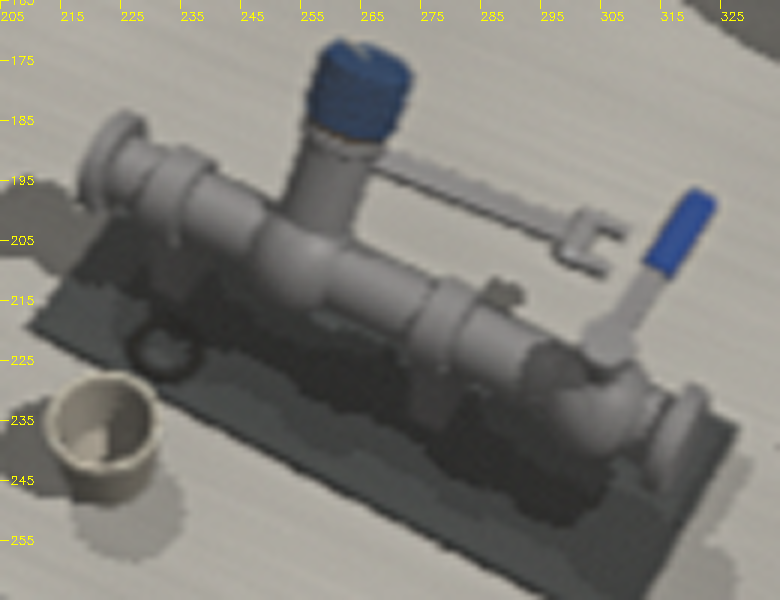

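View pics/tc.png

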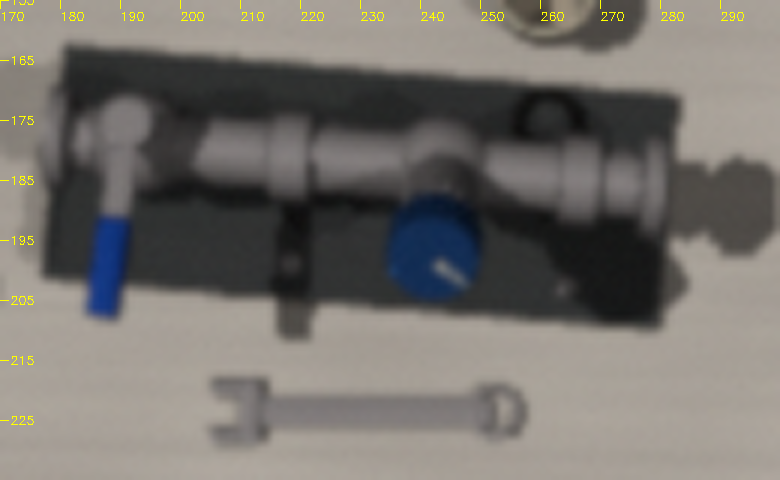

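```bash
cat > h.py <<'E'
import numpy as np
from scipy.optimize import least_squares
from scipy.spatial.transform import Rotation as R
from cell import *
def proj(c,P):
    W=np.linalg.inv(c["world_from_camera"]); p=np.atleast_2d(P)@W[:3,:3].T+W[:3,3]
    return np.c_[c["fx"]*p[:,0]/p[:,2]+c["cx"],c["fy"]*p[:,1]/p[:,2]+c["cy"]]
def geom(bx,by,yaw,gap=6.3,lev=0.):
    y=np.array([-np.sin(yaw),np.cos(yaw),0]); d=np.array([-np.cos(yaw),-np.sin(yaw),0]) # d: to robot
    s,c=np.sin(np.radians(35)),np.cos(np.radians(35)); ax=s*d+c*np.array([0,0,1.])
    b=np.array([bx,by,85.]); seat=b+75*ax; piv=b+170*y; piv[2]=136
    ld=np.cos(lev)*d+np.sin(lev)*y
    return dict(b=b,y=y,d=d,ax=ax,seat=seat,rim=seat+gap*ax,grip=seat+(gap+21)*ax,piv=piv,ld=ld)
def capring(g):
    t=np.linspace(0,2*np.pi,60)[:,None]; e1=g['y'];e2=np.cross(g['ax'],e1)
    r=24*(np.cos(t)*e1+np.sin(t)*e2)
    return np.r_[g['rim']+r,g['rim']+34*g['ax']+r]
E
cat > fit.py <<'E'
from h import *
ct,cs=calibration("top"),calibration("scene")
o=lambda x,y,x0,y0:np.array([x0+(x+.5)/6-.5,y0+(y+.5)/6-.5])
T=lambda x,y:o(x,y,170,155); S=lambda x,y:o(x,y,205,165)
def ext(p): return np.r_[p.min(0),p.max(0)]
capT=np.r_[T(387,193),T(480,302)]; capS=np.r_[S(305,38),S(413,146)]
def res(p):
    g=geom(*p); r=[]
    r.append(ext(proj(ct,capring(g)))-capT); r.append(ext(proj(cs,capring(g)))-capS)
    e=g['piv']+np.outer([105,50],g['ld'])
    r.append((proj(ct,e)-[T(103,316),T(110,217)]).ravel())
    r.append((proj(cs,e)-[S(703,197),S(659,272)]).ravel())
    r.append((proj(ct,g['piv']+[0,0,8])-T(127,120)).ravel())
    q=proj(ct,g['b']+np.outer([130,-90],g['y'])); n=q[1]-q[0]; n=np.array([-n[1],n[0]])/np.linalg.norm(n)
    r.append(np.array([(T(*c)-q[0])@n for c in [(240,152),(370,160),(625,181)]])*.7)
    r.append([(p[3]-6.3)/1.5*.5])
    return np.concatenate(r)
f=least_squares(res,[520,30,0,6.3,0.1],loss='soft_l1'); print(f.x.round(3)); print(res(f.x).round(2))
g=geom(*f.x)
for k in('seat','grip','piv','ax','y'): print(k,g[k].round(2))
def tri(a,b,z=None):
    return least_squares(lambda X:np.r_[proj(ct,X)[0]-a,proj(cs,X)[0]-b],[500,0,80]).x
print('bottle near valve base?', [least_squares(lambda X:proj(ct,[X[0],X[1],190])[0]-q,[400,100]).x for q in [np.array([112,197.])]])
np.save('p.npy',f.x)
E
python3 fit.py
```

```text
[ 5.60775e+02  2.57730e+01 -5.90000e-02  5.02100e+00  2.60000e-02]
[ 0.01 -0.81  0.38 -0.45  0.31 -0.04  0.86 -0.71  0.01  0.2   1.03 -0.26
  0.71 -0.25 -0.28  0.2  -0.13  0.16  0.21 -0.07 -0.02 -0.43]
seat [517.83  28.31 146.44]
grip [502.93  29.19 167.75]
piv [570.79 195.48 136.  ]
ax [-0.57  0.03  0.82]
y [0.06 1.   0.  ]
bottle near valve base? [array([486.62966459, 427.67172894])]
```

```bash
cat >> h.py <<'E'
def cur(s=None):
    s=s or read_state(); T=np.eye(4); T[:3,:3]=R.from_euler('xyz',s['tool_rot']).as_matrix(); T[:3,3]=s['eef_pos']; return T
def rows(T0,T1,n):
    "constant row whose n-fold repetition takes T0 to T1 (solved numerically), in move units"
    D=np.linalg.inv(T0)@T1; w=R.from_matrix(D[:3,:3]).as_rotvec()/n
    A=sum(R.from_rotvec(w*k).as_matrix() for k in range(n)); d=np.linalg.solve(A,D[:3,3])
    return np.r_[d/40,w/np.radians(8)]
def path(T0,row,n):
    out=[];T=T0.copy()
    for _ in range(n):
        T[:3,3]+=T[:3,:3]@(np.array(row[:3])*40); T[:3,:3]=T[:3,:3]@R.from_rotvec(np.array(row[3:])*np.radians(8)).as_matrix(); out.append(T[:3,3].copy())
    return np.array(out)
def captarget(g,ang,back,off=(0,0,0)):
    T=np.eye(4); N=np.c_[-g['y'],-g['ax'],np.cross(g['y'],g['ax'])]
    T[:3,:3]=N@R.from_rotvec([0,ang,0]).as_matrix(); T[:3,3]=g['grip']-19*g['ax']+back*g['ax']+np.array(off); return T
E
python3 - <<'E'
from h import *
g=geom(*np.load('p.npy')); T0=cur(); T0[2,3]+=100
T1=captarget(g,0,120); print(T1[:3,3])
r=rows(T0,T1,24); print(r.round(3)); p=path(T0,r,24); print(np.c_[p,np.hypot(p[:,0],p[:,1])].round()[::3])
E
```

```text
[445.10191317  32.60237172 250.4856447 ]
[ 0.689  0.082 -0.195  0.154  0.387 -0.122]
[[210. 607. 327. 642.]
 [277. 554. 319. 619.]
 [336. 490. 312. 594.]
 [384. 419. 306. 568.]
 [420. 341. 299. 541.]
 [444. 258. 290. 514.]
 [455. 173. 278. 487.]
 [453.  88. 263. 462.]]
```

Emit:
{"api": "apply_moves", "payload": {"targets": [[0, -0.85, 0, 0, 0, 0], [0, -0.85, 0, 0, 0, 0], [0, -0.8, 0, 0, 0, 0]], "jaw": 1}}

```text
clock: 0.48
eef_pos: [185.6, 622.6, 331.9]
tool_rot: [-1.572, 0.0, -0.29]
force: [0.2, -0.1, 0.1]
width: 85.3
```

Emit:
{"api": "apply_moves", "payload": {"targets": [[0.69, 0.08, -0.195, 0.154, 0.387, -0.122], [0.69, 0.08, -0.195, 0.154, 0.387, -0.122], [0.69, 0.08, -0.195, 0.154, 0.387, -0.122], [0.69, 0.08, -0.195, 0.154, 0.387, -0.122], [0.69, 0.08, -0.195, 0.154, 0.387, -0.122], [0.69, 0.08, -0.195, 0.154, 0.387, -0.122], [0.69, 0.08, -0.195, 0.154, 0.387, -0.122], [0.69, 0.08, -0.195, 0.154, 0.387, -0.122], [0.69, 0.08, -0.195, 0.154, 0.387, -0.122], [0.69, 0.08, -0.195, 0.154, 0.387, -0.122], [0.69, 0.08, -0.195, 0.154, 0.387, -0.122], [0.69, 0.08, -0.195, 0.154, 0.387, -0.122]]}}

```text
clock: 1.98
eef_pos: [410.1, 366.6, 302.6]
tool_rot: [-1.265, -0.107, -0.963]
force: [-0.8, 0.7, -0.3]
width: 85.5
```

Emit:
{"api": "apply_moves", "payload": {"targets": [[0.69, 0.08, -0.195, 0.154, 0.387, -0.122], [0.69, 0.08, -0.195, 0.154, 0.387, -0.122], [0.69, 0.08, -0.195, 0.154, 0.387, -0.122], [0.69, 0.08, -0.195, 0.154, 0.387, -0.122], [0.69, 0.08, -0.195, 0.154, 0.387, -0.122], [0.69, 0.08, -0.195, 0.154, 0.387, -0.122], [0.69, 0.08, -0.195, 0.154, 0.387, -0.122], [0.69, 0.08, -0.195, 0.154, 0.387, -0.122], [0.69, 0.08, -0.195, 0.154, 0.387, -0.122], [0.69, 0.08, -0.195, 0.154, 0.387, -0.122], [0.69, 0.08, -0.195, 0.154, 0.387, -0.122], [0.69, 0.08, -0.195, 0.154, 0.387, -0.122]]}}

```text
clock: 3.48
eef_pos: [450.1, 72.1, 256.5]
tool_rot: [-1.019, -0.047, -1.547]
force: [0.1, 0.3, -0.4]
width: 85.3
```

```bash
python3 - <<'E'
from h import *
import cv2
s=read_state(); print(s['clock'],s['qpos'].round(2),s['eef_pos'].round(1))
g=geom(*np.load('p.npy')); print(rows(cur(s),captarget(g,0,120),1).round(3))
c=calibration("wrist"); im=get_image("wrist"); np.savez('w0.npz',**c)
print(c['fx'],c['cx'],c['cy'],(np.linalg.inv(cur(s))@c['world_from_camera']).round(3))
cv2.imwrite("pics/w0.png",cv2.cvtColor(im,cv2.COLOR_RGB2BGR))
E
```

```text
3.475 [-0.12  0.17 -0.32  2.46  1.54  0.3  -1.85] [450.1  72.1 256.5]
[ 0.975  0.09  -0.231  0.412  0.682 -0.042]
297.3186396354542 256.45080035220997 189.4182788428104 [[-0.00000e+00  9.46000e-01  3.25000e-01 -8.35920e+01]
 [-2.00000e-03 -3.25000e-01  9.46000e-01 -1.43562e+02]
 [ 1.00000e+00 -0.00000e+00  2.00000e-03  1.00100e+00]
 [ 0.00000e+00  0.00000e+00  0.00000e+00  1.00000e+00]]
```

View pics/w0.png

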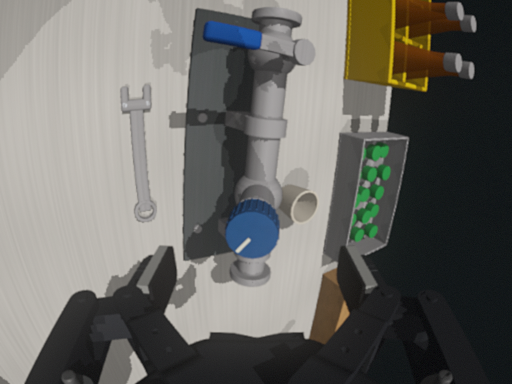

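```bash
cat > fk.py <<'E'
from h import *
import itertools
q0=np.array([-1.34679983,0.62932865,0.03842582,1.51838542,-0.02700692,0.99627558,-0.02002387]);p0=np.array([185.52488755,622.30836601,230.39453574]);r0=[-1.57267592,-8.9e-6,-.289811475]
def rotc(q,sg):
    M=np.eye(3); out=[]
    for i in range(7):
        M=M@R.from_euler('z' if i%2==0 else 'y',sg[i]*q[i]).as_matrix(); out.append(M)
    return out
if __name__=="__main__":
    s=read_state(); S=[(q0,p0,r0),(s['qpos'],s['eef_pos'],s['tool_rot'])]
    print(s['qpos'],s['eef_pos'],s['tool_rot'])
    best=[]
    for sg in itertools.product([1,-1],repeat=4):
        sgn=[sg[0],1,sg[1],1,sg[2],1,sg[3]]
        X=[rotc(q,sgn)[-1].T@R.from_euler('xyz',r).as_matrix() for q,p,r in S]  # const tool offset
        best.append((R.from_matrix(X[0].T@X[1]).magnitude(),sgn,X[0]))
    best.sort(key=lambda b:b[0])
    for b in best[:3]: print(b[0],b[1]); print(b[2].round(3))
    sgn=best[0][1]; A=[];B=[]
    for q,p,r in S:
        M=rotc(q,sgn); A.append(np.c_[[0,0,1],M[1][:,2],M[3][:,2],M[6][:,2]]);B.append(p)
    A=np.vstack(A);B=np.concatenate(B); x=np.linalg.lstsq(A,B,rcond=None)[0]; print(x,(A@x-B).round(1))
E
python3 fk.py
```

```text
[-0.10550205  0.1737061  -0.3352154   2.46238886  1.53942417  0.29918028
 -1.84831533] [450.18873441  70.98104289 256.1343759 ] [-1.02071242 -0.04574518 -1.55003451]
2.177812310000905e-08 [-1, 1, -1, 1, -1, 1, -1]
[[ 0. -0. -1.]
 [-1.  0. -0.]
 [ 0.  1. -0.]]
0.15880979994354302 [1, 1, -1, 1, -1, 1, 1]
[[-0.469 -0.004  0.883]
 [ 0.883 -0.001  0.469]
 [-0.001  1.     0.004]]
0.1701442059426414 [-1, 1, 1, 1, 1, 1, 1]
[[ 0.131 -0.    -0.991]
 [-0.991  0.    -0.131]
 [ 0.     1.     0.   ]]
[328.4716215  577.26974275 365.93977516 371.72035987] [-28.5   4.   -6.4  -0.7  21.6   6.4]
```

```bash
cat >> h.py <<'E'
def fproj(c,P):
    W=np.linalg.inv(c["world_from_camera"]); p=np.atleast_2d(P)@W[:3,:3].T+W[:3,3]
    rho=np.hypot(p[:,0],p[:,1]); th=np.arctan2(rho,p[:,2]); f=float(c["fx"])
    return np.c_[float(c["cx"])+f*th*p[:,0]/rho,float(c["cy"])+f*th*p[:,1]/rho]
def log():
    import json; s=read_state(); open('log.txt','a').write(json.dumps([list(s['qpos']),list(s['eef_pos']),list(s['tool_rot'])])+'\n'); return s
E
python3 - <<'E'
from h import *
import cv2
log(); c=np.load('w0.npz'); g=geom(*np.load('p.npy'))
q=fproj(c,capring(g)); print('pred',q.min(0),q.max(0), 'lever end,start,piv',fproj(c,g['piv']+np.outer([105,50,0],g['ld'])).round(1))
im=cv2.imread('pics/w0.png'); h=cv2.cvtColor(im,cv2.COLOR_BGR2HSV); m=cv2.inRange(h,(95,120,30),(130,255,255))
n,l,st,ce=cv2.connectedComponentsWithStats(m); print([ (st[i],ce[i].round(1)) for i in range(1,n) if st[i,4]>200])
E
```

```text
pred [223.32873497 196.51560634] [277.00661136 257.73027806] lever end,start,piv [[202.3  29.8]
 [258.   40.6]
 [299.7  51.1]]
[(array([ 203,   21,   59,   29, 1147], dtype=int32), array([231.8,  34.9])), (array([ 226,  200,   53,   58, 2327], dtype=int32), array([252.5, 227.9]))]
```

```bash
python3 - <<'E'
from h import *
g=geom(*np.load('p.npy')); 
for a in (0,-.6): print(rows(cur(),captarget(g,a,60),6).round(3))
E
```

```text
[ 0.16   0.263 -0.023  0.07   0.11  -0.007]
[ 0.151  0.264 -0.062  0.066 -0.606 -0.027]
```

Emit:
{"api": "apply_moves", "payload": {"targets": [[0.16, 0.263, -0.023, 0.07, 0.11, -0.007], [0.16, 0.263, -0.023, 0.07, 0.11, -0.007], [0.16, 0.263, -0.023, 0.07, 0.11, -0.007], [0.16, 0.263, -0.023, 0.07, 0.11, -0.007], [0.16, 0.263, -0.023, 0.07, 0.11, -0.007], [0.16, 0.263, -0.023, 0.07, 0.11, -0.007], [0, 0, 0, 0, 0, 0]]}}

```text
clock: 4.4
eef_pos: [494.3, 37.5, 211.1]
tool_rot: [-0.983, -0.008, -1.625]
force: [-0.1, 0.2, 0.4]
width: 85.3
```

```bash
python3 - <<'E'
from h import *
g=geom(*np.load('p.npy')); s=log(); print(s['qpos'].round(3)); print(rows(cur(s),captarget(g,0,60),1).round(3))
E
```

```text
[ 0.591  0.587 -1.242  2.466  1.781  0.835 -2.072]
[ 0.191  0.005 -0.437  0.168  0.061  0.032]
```

```bash
cat > fkfit.py <<'E'
from fk import *; import json
S=[(q0,p0,r0)]+[tuple(map(np.array,json.loads(l))) for l in open('log.txt')]
sgn=[-1,1,-1,1,-1,1,-1]
A=[];B=[]
# base z, lateral-y after j2, upper link z (+x offset), elbow y/x, forearm, wrist, tool
for q,p,r in S:
    M=rotc(q,sgn); A.append(np.c_[[0,0,1],M[0][:,1],M[1][:,2],M[2][:,0],M[3][:,0],M[3][:,2],M[4][:,1],M[5][:,0],M[6][:,2]]);B.append(p)
A=np.vstack(A);B=np.concatenate(B)
nm=['h','M0y','M1z','M2x','M3x','M3z','M4y','M5x','L']
for cols in ([0,2,5,8],[0,2,3,5,8],[0,2,3,4,5,8],[0,2,3,4,5,7,8],[0,1,2,5,8],[0,1,2,5,6,8]):
    x=np.linalg.lstsq(A[:,cols],B,rcond=None)[0]; print([nm[c] for c in cols],x.round(1),(A[:,cols]@x-B).round(1),np.linalg.cond(A[:,cols]).round())
E
python3 fkfit.py
```

```text
['h', 'M1z', 'M3z', 'L'] [310.5 577.1 365.7 355.4] [-28.6   3.7  -8.   -9.4  22.    2.4   7.9   4.6   5.6] 10.0
['h', 'M1z', 'M2x', 'M3z', 'L'] [364.2 580.2 -42.3 404.4 401.7] [-28.7   3.8   5.6  -5.8  12.6  -7.    7.5  -0.3   1.4] 17.0
['h', 'M1z', 'M2x', 'M3x', 'M3z', 'L'] [446.4 586.5 -53.5  36.4 438.8 452.5] [-27.    7.   -0.6  -2.6   2.7  -7.9   2.1  -0.3   8.5] 28.0
['h', 'M1z', 'M2x', 'M3x', 'M3z', 'M5x', 'L'] [284.  579.5   3.9  -3.  410.4  40.2 299.4] [-27.7   7.2  -0.6  -3.2  -0.6  -4.5   2.7   1.9   5.1] 130.0
['h', 'M0y', 'M1z', 'M3z', 'L'] [344.1 -24.5 562.7 381.1 366.3] [-3.1  2.4 -5.4  3.   0.9 -0.9 -4.6 -1.9  6.3] 11.0
['h', 'M0y', 'M1z', 'M3z', 'M4y', 'L'] [336.8 -23.9 564.4 379.7  -2.5 361.9] [-1.3  1.8 -6.1  2.4  2.1 -0.3 -4.1 -1.5  6.4] 15.0
```

```bash
cat >> fkfit.py <<'E'
print('---')
A=[]
for q,p,r in S:
    M=rotc(q,sgn); A.append(np.c_[[0,0,1],M[0][:,1],M[1][:,2],M[2][:,1],M[3][:,2],M[6][:,2]])
A=np.vstack(A)
x,_,_,sv=np.linalg.lstsq(A,B,rcond=None); print(x.round(1),(A@x-B).round(1),sv)
xs=np.array([284.8,-11.8,420.8,-12.8,314.3,375]); print((A@xs-B).round(1))
E
python3 fkfit.py | sed -n '/---/,$p'
```

```text
---
[337.2 -11.5 558.8 -16.3 382.3 350.4] [-0.2  0.1  0.1  0.1 -0.2 -0.1 -0.  -0.  -0.1] [3.11837752 2.3247378  1.32774715 0.91598219 0.43991216 0.27542191]
[ -36.6 -133.4 -151.4  -41.2  -17.7 -150.   -59.2    0.4 -134.2]
```

```bash
cat > ik.py <<'E'
from fk import rotc
from h import *
sgn=[-1,1,-1,1,-1,1,-1]
lo=np.array([-3.06,-.37,-1.25,.18,-1.1,.23,-2.94]);hi=np.array([3.06,2.12,1.32,2.47,4.24,1.98,2.94])
X=[337.2,-11.5,558.8,-16.3,382.3,350.4]
TO=np.array([[0,0,-1],[-1,0,0],[0,1,0.]])
def fk(q):
    M=rotc(q,sgn); p=X[0]*np.array([0,0,1])+X[1]*M[0][:,1]+X[2]*M[1][:,2]+X[3]*M[2][:,1]+X[4]*M[3][:,2]+X[5]*M[6][:,2]
    T=np.eye(4);T[:3,:3]=M[6]@TO;T[:3,3]=p;return T
def ik(T,q0,reg=0.):
    m=.03
    def f(q):
        F=fk(q); return np.r_[(F[:3,3]-T[:3,3])/100,R.from_matrix(F[:3,:3].T@T[:3,:3]).as_rotvec(),reg*(q-q0)]
    r=least_squares(f,np.clip(q0,lo+m+.01,hi-m-.01),bounds=(lo+m,hi-m)); return r.x,np.linalg.norm(f(r.x)[:6])
E
python3 - <<'E'
from ik import *
g=geom(*np.load('p.npy')); rng=np.random.default_rng(0)
for back in (0,40,80,120):
  for a in (-2.5,-2,-1.5,-1,-.5,0,.5,1,1.5,2,2.5):
    sol=[]
    for k in range(25):
        q,e=ik(captarget(g,a,back),rng.uniform(lo,hi))
        if e<1e-3: sol.append(q)
    print(back,a,len(sol), [s.round(2).tolist() for s in sol[:2]])
E
```

```text
0 -2.5 0 []
0 -2 0 []
0 -1.5 0 []
0 -1 0 []
0 -0.5 0 []
0 0 0 []
0 0.5 0 []
0 1 0 []
0 1.5 0 []
0 2 0 []
0 2.5 0 []
40 -2.5 0 []
40 -2 0 []
40 -1.5 0 []
40 -1 0 []
40 -0.5 0 []
40 0 0 []
40 0.5 0 []
40 1 0 []
40 1.5 0 []
40 2 0 []
40 2.5 0 []
80 -2.5 0 []
80 -2 0 []
80 -1.5 0 []
80 -1 0 []
80 -0.5 0 []
80 0 0 []
80 0.5 0 []
80 1 0 []
80 1.5 0 []
80 2 0 []
80 2.5 0 []
120 -2.5 0 []
120 -2 0 []
120 -1.5 0 []
120 -1 0 []
120 -0.5 0 []
120 0 0 []
120 0.5 0 []
120 1 0 []
120 1.5 0 []
120 2 0 []
120 2.5 0 []
```

```bash
cat >> ik.py <<'E'
def tiltT(g,ang,tilt,up=0,deep=6,sink=0):
    "tool axis leans tilt deg in the cap's vertical plane, through the grip point"
    t=np.radians(tilt); a=np.sin(t)*g['d']+np.cos(t)*np.array([0,0,1.])
    T=np.eye(4); T[:3,:3]=np.c_[-g['y'],-a,np.cross(g['y'],a)]@R.from_rotvec([0,ang,0]).as_matrix()
    T[:3,3]=g['grip']-(sink+deep)*g['ax']-19*a+np.array([0,0,up]); return T
E
python3 - <<'E'
from ik import *
g=geom(*np.load('p.npy')); rng=np.random.default_rng(0)
for tilt in (31,29,27):
  for a in (-2.5,-1.57,-.8,0,.8,1.57,2.5):
    sol=[]
    for k in range(16):
        q,e=ik(tiltT(g,a,tilt),rng.uniform(lo,hi))
        if e<1e-3: sol.append(q)
    print(tilt,a,len(sol), [s.round(2).tolist() for s in sol[:3]])
E
```

```text
31 -2.5 0 []
31 -1.57 0 []
31 -0.8 0 []
31 0 0 []
31 0.8 0 []
31 1.57 0 []
31 2.5 0 []
29 -2.5 11 [[0.07, 0.52, -0.37, 2.43, 2.29, 0.41, -0.02], [0.07, 0.52, -0.37, 2.43, 2.29, 0.41, -0.02], [0.08, 0.52, -0.37, 2.43, 2.28, 0.41, -0.01]]
29 -1.57 8 [[0.08, 0.52, -0.37, 2.43, 2.28, 0.41, -0.94], [0.55, 0.77, -1.16, 2.41, 1.85, 0.89, -0.47], [0.09, 0.52, -0.39, 2.43, 2.27, 0.42, -0.93]]
29 -0.8 12 [[0.27, 0.57, -0.66, 2.42, 2.07, 0.54, -1.49], [0.4, 0.63, -0.86, 2.42, 1.96, 0.66, -1.37], [0.23, 0.56, -0.6, 2.42, 2.11, 0.51, -1.53]]
29 0 11 [[-0.4, 0.52, 0.3, 2.44, 3.27, 0.3, 2.78], [0.1, 0.52, -0.41, 2.43, 2.25, 0.43, -2.48], [-0.39, 0.52, 0.28, 2.44, 3.21, 0.3, 2.83]]
29 0.8 15 [[0.47, 0.68, -0.99, 2.42, 1.91, 0.75, -2.91], [0.03, 0.51, -0.31, 2.43, 2.34, 0.39, 2.91], [0.03, 0.51, -0.31, 2.43, 2.34, 0.39, 2.91]]
29 1.57 8 [[0.02, 0.51, -0.29, 2.43, 2.37, 0.38, 2.11], [0.18, 0.54, -0.52, 2.42, 2.16, 0.48, 2.33], [0.57, 0.79, -1.2, 2.41, 1.83, 0.92, 2.69]]
29 2.5 10 [[0.43, 0.65, -0.91, 2.42, 1.94, 0.69, 1.64], [-0.4, 0.52, 0.3, 2.44, 3.27, 0.3, 0.28], [0.28, 0.57, -0.68, 2.42, 2.06, 0.5
[... 324 characters left out ...]
, 0.52, -0.43, 2.4, 2.12, 0.38, -1.54], [-0.62, 0.58, 0.64, 2.42, 3.94, 0.34, 2.91], [-0.62, 0.58, 0.64, 2.42, 3.94, 0.34, 2.91]]
27 0 12 [[0.06, 0.51, -0.33, 2.4, 2.2, 0.34, -2.42], [-0.49, 0.54, 0.43, 2.41, 3.61, 0.26, 2.44], [-0.59, 0.57, 0.59, 2.42, 3.87, 0.32, 2.18]]
27 0.8 11 [[0.36, 0.6, -0.79, 2.39, 1.9, 0.57, -2.91], [-0.78, 0.69, 0.92, 2.42, 4.21, 0.52, 1.04], [0.36, 0.6, -0.79, 2.39, 1.9, 0.57, -2.91]]
27 1.57 10 [[0.39, 0.61, -0.83, 2.39, 1.88, 0.6, 2.62], [0.5, 0.69, -1.03, 2.39, 1.81, 0.74, 2.7], [0.59, 0.79, -1.21, 2.38, 1.76, 0.9, 2.77]]
27 2.5 7 [[0.33, 0.58, -0.73, 2.39, 1.93, 0.54, 1.64], [0.11, 0.52, -0.4, 2.4, 2.14, 0.37, 1.43], [0.01, 0.5, -0.27, 2.4, 2.27, 0.32, 1.29]]
```

```bash
python3 - <<'E'
from ik import *
import cv2
c=calibration("wrist"); im=get_image("wrist"); np.savez('w1.npz',**c); cv2.imwrite("pics/w1.png",cv2.cvtColor(im,cv2.COLOR_RGB2BGR))
g=geom(*np.load('p.npy')); q=fproj(c,capring(g)); print('pred',q.min(0),q.max(0), 'lever end,start,piv',fproj(c,g['piv']+np.outer([105,50,0],g['ld'])).round(1))
h=cv2.cvtColor(cv2.cvtColor(im,cv2.COLOR_RGB2BGR),cv2.COLOR_BGR2HSV); m=cv2.inRange(h,(95,110,20),(130,255,255))
n,l,st,ce=cv2.connectedComponentsWithStats(m); print([ (st[i],ce[i].round(1)) for i in range(1,n) if st[i,4]>200])
T=tiltT(g,0,28,up=80); print(T[:3,3].round(), ik(T,read_state()['qpos'],.01), rows(cur(),T,6).round(3))
cv2.imwrite("pics/w1c.png",cv2.resize(cv2.cvtColor(im,cv2.COLOR_RGB2BGR)[0:384,150:360],None,fx=2.1,fy=1.5))
cv2.imwrite("pics/w1c.png",cv2.resize(cv2.cvtColor(im,cv2.COLOR_RGB2BGR)[160:290,190:340],None,fx=4,fy=4,interpolation=cv2.INTER_CUBIC))
E
```

```text
pred [192.60384031 184.90900956] [265.28711815 266.59706398] lever end,start,piv [[142.9 -23.8]
 [218.  -14.3]
 [274.   -2.1]]
[(array([ 195,  188,   72,   79, 4349], dtype=int32), array([232. , 226.8]))]
[515.  28. 226.] (array([ 0.66805282,  0.54684322, -1.22      ,  2.31338554,  1.48722562,
        0.70766666, -1.69677396]), np.float64(0.00020131946478757774)) [ 0.035 -0.004  0.107 -0.119  0.011  0.005]
```

View pics/w1c.png

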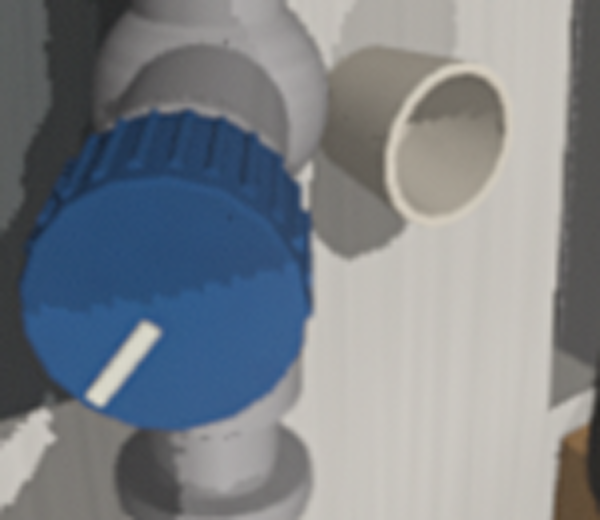

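```bash
python3 - <<'E'
from ik import *
p=np.load('p.npy'); p[0]=561.8;p[1]=25.1; np.save('p2.npy',p)
g=geom(*p); T=tiltT(g,0,28,up=80); print(g['grip'],T[:3,3].round(), rows(cur(),T,3).round(3))
E
```

```text
[503.95765491  28.51513537 167.75128823] [516.  28. 226.] [ 0.075 -0.002  0.222 -0.238  0.022  0.011]
```

Emit:
{"api": "apply_moves", "payload": {"targets": [[0.075, 0, 0.222, -0.238, 0.022, 0.011], [0.075, 0, 0.222, -0.238, 0.022, 0.011], [0.075, 0, 0.222, -0.238, 0.022, 0.011], [0, 0, 0, 0, -1, 0], [0, 0, 0, 0, -1, 0], [0, 0, 0, 0, -1, 0], [0, 0, 0, 0, -1, 0], [0, 0, 0, 0, -1, 0], [0, 0, 0, 0, -1, 0], [0, 0, 0, 0, -1, 0], [0, 0, 0, 0, -1, 0], [0, 0, 0, 0, -1, 0]]}}

```text
clock: 5.95
eef_pos: [516.6, 28.2, 227.3]
tool_rot: [-1.409, -0.467, -0.406]
force: [0.6, -0.6, -0.1]
width: 85.3
```

```bash
python3 - <<'E'
from ik import *
s=log(); g=geom(*np.load('p2.npy')); print(s['qpos'].round(3)); print(rows(cur(s),tiltT(g,-np.radians(72),28,up=80),1).round(3))
E
```

```text
[ 0.666  0.542 -1.214  2.312  1.488  0.701 -0.433]
[-0.016  0.023 -0.017 -0.007  0.039  0.021]
```

Emit:
{"api": "apply_moves", "payload": {"targets": [[0, 0, 0, 0, -1, 0], [0, 0, 0, 0, -1, 0], [0, 0, 0, 0, -1, 0], [0, 0, 0, 0, -1, 0], [0, 0, 0, 0, -1, 0], [0, 0, 0, 0, -1, 0], [0, 0, 0, 0, -1, 0], [0, 0, 0, 0, -1, 0], [0, 0, 0, 0, -1, 0], [0, 0, 0, 0, -1, 0], [0, 0, 0, 0, -1, 0], [0, 0, 0, 0, -1, 0]]}}

```text
clock: 7.45
eef_pos: [516.6, 28.2, 227.3]
tool_rot: [-2.054, -0.096, 1.332]
force: [0.1, 0.3, 0.1]
width: 85.1
```

Emit:
{"api": "apply_moves", "payload": {"targets": [[0, 0, 0, 0, -1, 0], [0, 0, 0, 0, -1, 0], [0, 0, 0, 0, -1, 0], [0, 0, 0, 0, -1, 0], [0, 0, 0, 0, -1, 0], [0, 0, 0, 0, -1, 0], [0, 0, 0, 0, -1, 0], [0, 0, 0, 0, -1, 0], [0, 0, 0, 0, -1, 0], [0, 0, 0, 0, -1, 0], [0, 0, 0, 0, 0, 0]]}}

```text
clock: 8.82
eef_pos: [516.7, 28.1, 227.2]
tool_rot: [-1.769, 0.453, 2.652]
force: [-0.4, 0.7, -0.3]
width: 85.2
```

```bash
python3 - <<'E'
from ik import *
s=log(); g=geom(*np.load('p2.npy')); print(s['qpos'].round(3)); T0=cur(s)
for up in (80,30,0):
    T1=tiltT(g,-np.radians(248),28,up=up)
    print(up,rows(T0,T1,4).round(3)); T0=T1
E
```

```text
[ 0.669  0.545 -1.219  2.312  1.488  0.705  2.632]
80 [ 0.004  0.005  0.004  0.002 -0.002 -0.005]
30 [ 0.136  0.276  0.055 -0.    -0.    -0.   ]
0 [ 0.082  0.166  0.033 -0.    -0.    -0.   ]
```

Emit:
{"api": "apply_moves", "payload": {"targets": [[0.11, 0.224, 0.045, 0, 0, 0], [0.11, 0.224, 0.045, 0, 0, 0], [0.11, 0.224, 0.045, 0, 0, 0], [0.11, 0.224, 0.045, 0, 0, 0], [0.11, 0.224, 0.045, 0, 0, 0], [0.11, 0.224, 0.045, 0, 0, 0], [0.11, 0.224, 0.045, 0, 0, 0], [0.11, 0.224, 0.045, 0, 0, 0], [0, 0, 0, 0, 0, 0]]}}

```text
clock: 9.95
eef_pos: [516.6, 27.5, 145.0]
tool_rot: [-1.769, 0.451, 2.652]
force: [0.0, -0.3, 0.9]
width: 85.4
```

```bash
python3 - <<'E'
from ik import *
import cv2
s=log(); g=geom(*np.load('p2.npy')); print(s['qpos'].round(3)); 
print(rows(cur(s),tiltT(g,-np.radians(248),28),1).round(3))
c=calibration("wrist"); im=get_image("wrist"); im2=get_image("scene")
a=cv2.cvtColor(im,cv2.COLOR_RGB2BGR); b=cv2.resize(cv2.cvtColor(im2,cv2.COLOR_RGB2BGR)[140:220,225:300],None,fx=4.8,fy=4.8)
cv2.imwrite("pics/g0.png",np.hstack([cv2.resize(a,(512,384)),b[:384,:280]]))
q=fproj(c,capring(g)[60:]); print(q.min(0),q.max(0))
E
```

```text
[ 0.549  0.752 -1.129  2.399  1.825  0.845  2.315]
[-0.002 -0.028 -0.008  0.005 -0.012 -0.006]
[204.91502432 255.61061664] [311.7310569  329.43602232]
```

View pics/g0.png

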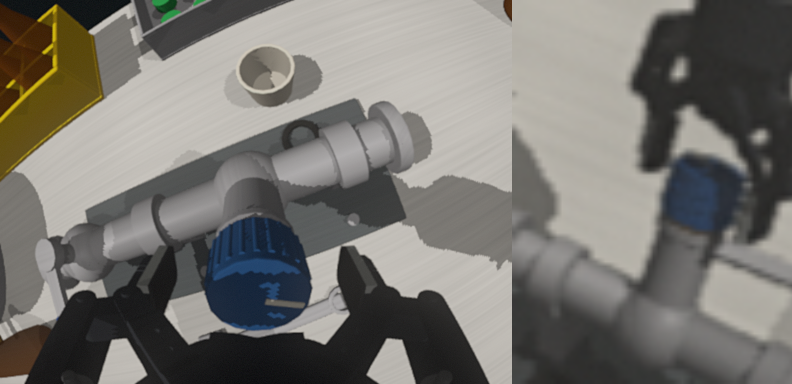

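Emit:
{"api": "apply_moves", "payload": {"targets": [[0, 0, 0, 0, 0, 0], [0, 0, 0, 0, 0, 0], [0, 0, 0, 0, 0, 0], [0, 0, 0, 0, 0, 0], [0, 0, 0, 0, 0, 0], [0, 0, 0, 0, 0, 0], [0, 0, 0, 0, 0, 0], [0, 0, 0, 0, 0, 0]], "jaw": -1}}

```text
clock: 11.05
eef_pos: [517.0, 27.0, 146.2]
tool_rot: [-1.769, 0.454, 2.652]
force: [-3.4, -1.1, 5.6]
width: 46.9
```

```bash
python3 - <<'E'
from ik import *
s=log(); print(s['qpos'].round(3),s['force'].round(1),s['torque'].round(2)); g=geom(*np.load('p2.npy'))
T=cur(s); a=T[:3,:3]
# drift per row for sink along ax while rotating about tool axis, in tool axes: y component and the lateral magnitude
d=-g['ax']*1.9*np.radians(8); print(d/40, (a.T@d)/40)
E
```

```text
[ 0.551  0.75  -1.131  2.399  1.825  0.846  2.316] [-3.4 -1.1  5.6] [-0.1   0.47 -0.15]
[ 0.00379749 -0.00022421 -0.00543282] [-0.00072614  0.00658561 -0.0002987 ]
```

Emit:
{"api": "apply_moves", "payload": {"targets": [[0, 0.0066, 0, 0, 1, 0], [0, 0.0066, 0, 0, 1, 0], [0, 0.0066, 0, 0, 1, 0], [0, 0.0066, 0, 0, 1, 0], [0, 0.0066, 0, 0, 1, 0], [0, 0.0066, 0, 0, 1, 0]]}}

```text
clock: 11.8
eef_pos: [517.5, 26.4, 144.7]
tool_rot: [-2.038, 0.162, 1.817]
force: [-5.4, -4.4, 5.8]
width: 47.0
```

```bash
cat > st.py <<'E'
from ik import *
s=log(); g=geom(*np.load('p2.npy')); T=cur(s); N=tiltT(g,0,28)
w=R.from_matrix(N[:3,:3].T@T[:3,:3]).as_rotvec(); 
print(s['clock'],s['qpos'].round(2),'ang',np.degrees(w).round(1),'F',s['force'].round(1),'tq tool',(T[:3,:3].T@s['torque']).round(2),'grip height over nominal',((T[:3,3]-19*T[:3,1]*-1*-1-g['seat'])@g['ax']).round(2),s['width'])
E
python3 st.py
```

```text
11.8 [ 0.58  0.79 -1.19  2.4   1.81  0.91  1.5 ] ang [  0.2 160.3   0.3] F [-5.4 -4.4  5.8] tq tool [ 0.01 -0.17  0.13] grip height over nominal 18.2 46.99626910308638
```

Emit:
{"api": "apply_moves", "payload": {"targets": [[0, 0.0066, 0, 0, 1, 0], [0, 0.0066, 0, 0, 1, 0], [0, 0.0066, 0, 0, 1, 0], [0, 0.0066, 0, 0, 1, 0], [0, 0.0066, 0, 0, 1, 0], [0, 0.0066, 0, 0, 1, 0]]}}

```text
clock: 12.55
eef_pos: [517.0, 25.6, 142.4]
tool_rot: [-2.011, -0.222, 1.067]
force: [-6.6, -4.0, 1.5]
width: 46.5
```

```bash
python3 st.py
```

```text
12.55 [ 0.59  0.81 -1.21  2.4   1.81  0.93  0.67] ang [-2.000e-01 -1.517e+02 -1.000e-01] F [-6.6 -4.   1.5] tq tool [-0.05 -0.07  1.31] grip height over nominal 16.57 46.48772788585941
```

Emit:
{"api": "apply_moves", "payload": {"targets": [[0, 0.0066, 0, 0, 1, 0], [0, 0.0066, 0, 0, 1, 0], [0, 0.0066, 0, 0, 1, 0], [0, 0.0066, 0, 0, 1, 0], [0, 0.0066, 0, 0, 1, 0], [0, 0.0066, 0, 0, 1, 0]]}}

```text
clock: 13.3
eef_pos: [516.5, 27.3, 140.3]
tool_rot: [-1.696, -0.472, 0.213]
force: [-6.2, 0.4, -3.3]
width: 47.2
```

```bash
python3 st.py
```

```text
13.3 [ 0.59  0.82 -1.22  2.4   1.81  0.94 -0.17] ang [-0.000e+00 -1.039e+02  1.000e-01] F [-6.2  0.4 -3.3] tq tool [ 0.16 -0.5   0.98] grip height over nominal 15.18 47.239943696867975
```

Emit:
{"api": "apply_moves", "payload": {"targets": [[0, 0.0066, 0, 0, 1, 0], [0, 0.0066, 0, 0, 1, 0], [0, 0.0066, 0, 0, 1, 0]]}}

```text
clock: 13.68
eef_pos: [517.0, 28.3, 139.8]
tool_rot: [-1.477, -0.479, -0.253]
force: [-6.9, 1.5, -1.6]
width: 46.8
```

```bash
python3 st.py
```

```text
13.675 [ 0.59  0.83 -1.23  2.4   1.81  0.95 -0.58] ang [  0.1 -80.1   0.2] F [-6.9  1.5 -1.6] tq tool [-0.01 -1.86  1.65] grip height over nominal 14.55 46.7786329278717
```

Emit:
{"api": "apply_moves", "payload": {"targets": [[0, 0.003, 0, 0, 0.7, 0], [0, 0.003, 0, 0, 0.7, 0]]}}

```text
clock: 13.92
eef_pos: [516.9, 28.9, 139.6]
tool_rot: [-1.379, -0.451, -0.468]
force: [-5.7, 2.6, -0.3]
width: 47.1
```

```bash
python3 st.py
```

```text
13.925 [ 0.59  0.83 -1.23  2.4   1.81  0.95 -0.78] ang [  0.1 -69.    0.3] F [-5.7  2.6 -0.3] tq tool [-0.03 -1.88  1.71] grip height over nominal 14.46 47.07851968312255
```

Emit:
{"api": "apply_moves", "payload": {"targets": [[0, 0, 0, 0, -0.3, 0], [0, 0, 0, 0, 0, 0], [0, 0, 0, 0, 0, 0], [0, 0, 0, 0, 0, 0], [0, 0, 0, 0, 0, 0], [0, 0, 0, 0, 0, 0], [0, 0, 0, 0, 0, 0]], "jaw": 1}}

```text
clock: 14.8
eef_pos: [519.8, 27.1, 140.6]
tool_rot: [-1.399, -0.463, -0.429]
force: [-0.1, -0.6, -0.5]
width: 85.3
```

```bash
python3 st.py; python3 - <<'E'
from ik import *
T=cur(); print('up 12mm row',(T[:3,:3].T@[0,0,12/40]).round(3))
E
```

```text
14.8 [ 0.59  0.83 -1.22  2.39  1.81  0.95 -0.74] ang [  0.1 -71.1  -0.1] F [-0.1 -0.6 -0.5] tq tool [-0.12  0.01  0.48] grip height over nominal 13.5 85.33441056076443
up 12mm row [ 0.134 -0.265  0.046]
```

Emit:
{"api": "apply_moves", "payload": {"targets": [[0.134, -0.265, 0.046, 0, 0, 0], [0.134, -0.265, 0.046, 0, 0, 0], [0.134, -0.265, 0.046, 0, 0, 0], [0.134, -0.265, 0.046, 0, 0, 0], [0.134, -0.265, 0.046, 0, 0, 0], [0.134, -0.265, 0.046, 0, 0, 0], [0.134, -0.265, 0.046, 0, 0, 0], [0.134, -0.265, 0.046, 0, 0, 0], [0, 0, 0, 0, 0, 0]]}}

```text
clock: 15.92
eef_pos: [520.2, 27.1, 237.6]
tool_rot: [-1.399, -0.465, -0.429]
force: [0.2, 0.5, -0.6]
width: 85.5
```

```bash
python3 - <<'E'
from ik import *
import cv2
s=log(); print(s['qpos'].round(2),s['eef_pos'].round(1))
c=calibration("wrist"); im=get_image("wrist"); im2=get_image("scene")
p=np.load('p2.npy')
for gap in (0,1.1,p[3]):
    g=geom(p[0],p[1],p[2],gap,p[4]); q=fproj(c,capring(g)); q2=proj(calibration("scene"),capring(g)); print(gap,q.min(0).round(1),q.max(0).round(1),q2.min(0).round(1),q2.max(0).round(1))
print('lever',fproj(c,g['piv']+np.outer([105,50,0],g['ld'])).round(1))
a=cv2.cvtColor(im,cv2.COLOR_RGB2BGR); b=cv2.resize(cv2.cvtColor(im2,cv2.COLOR_RGB2BGR)[160:224,240:286],None,fx=6,fy=6,interpolation=cv2.INTER_CUBIC)
cv2.imwrite("pics/r0.png",np.hstack([a,b]))
E
```

```text
[ 0.69  0.52 -1.23  2.29  1.44  0.69 -0.4 ] [520.2  27.1 237.6]
0 [196.3 110.9] [269.3 184. ] [254.9 172.5] [273.4 189.8]
1.1 [195.9 110.8] [269.3 184.4] [255.  172.2] [273.5 189.5]
5.020669857124019 [194.4 110.6] [269.4 185.6] [255.4 171. ] [273.9 188.4]
lever [[429.5  11.1]
 [427.6  72.3]
 [423.3 118.7]]
```

View pics/r0.png

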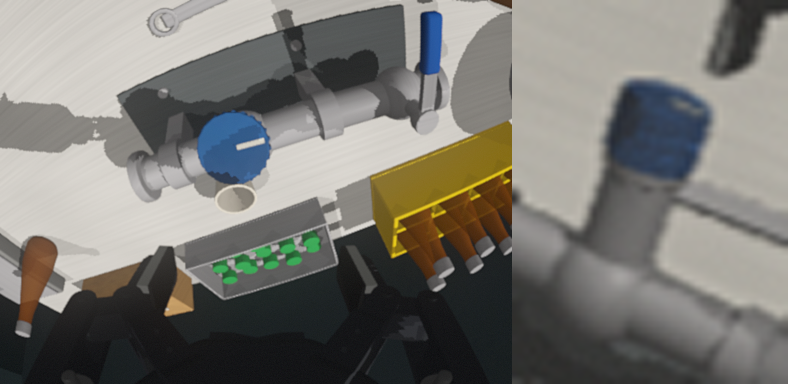

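```bash
cat >> h.py <<'E'
def levT(g,th,r=80,off=24,z=122):
    ld=np.cos(th)*g['d']+np.sin(th)*g['y']; t=-np.sin(th)*g['d']+np.cos(th)*g['y']
    T=np.eye(4); dn=np.array([0,0,-1.]); T[:3,:3]=np.c_[np.cross(dn,t),dn,t]; p=g['piv']+r*ld-off*t; p[2]=z; T[:3,3]=p; return T
E
python3 - <<'E'
from ik import *
g=geom(*np.load('p2.npy')); s=read_state(); T0=cur(s); q=s['qpos']
steps=[levT(g,0,off=48,z=235),levT(g,0,off=48),levT(g,.2,off=24),levT(g,1.57,off=24)]
for T,n in zip(steps,(8,6,2,12)):
    q,e=ik(T,q,.01); print(T[:3,3].round(1),q.round(2),round(e,4),n,rows(T0,T,n).round(3)); T0=T
# dash turn on the cap
def dash(c,gap,a,b):
    p=np.load('p2.npy'); g=geom(p[0],p[1],p[2],gap); o=g['rim']+34*g['ax']; W=np.array(c['world_from_camera']); e1=g['y'];e2=np.cross(g['ax'],e1); P=[]
    for px in(a,b):
        u=(np.array(px)-[c['cx'],c['cy']])/c['fx']; th=np.linalg.norm(u); d=W[:3,:3]@np.r_[np.sin(th)*u/th,np.cos(th)]
        X=W[:3,3]+d*((o-W[:3,3])@g['ax'])/(d@g['ax']); P.append([(X-o)@e1,(X-o)@e2])
    P=np.array(P); print(P.round(1)); v=P[1]-P[0]; return np.arctan2(v[1],v[0])
a0=dash(np.load('w1.npz'),5,(228.75,241.25),(213.75,260)); a1=dash(calibration("wrist"),0,(238,148),(264,141)); print('turn cw',(a0-a1)%(2*np.pi))
E
```

```text
[489.1 151.6 235. ] [ 0.39  0.7  -1.22  1.87  0.74  1.12  0.39] 0.0002 8 [-0.185 -0.018  0.357 -0.072 -0.289  0.436]
[489.1 151.6 122. ] [ 0.3   0.84 -1.08  1.98  0.95  0.94  0.23] 0.0001 6 [0.    0.471 0.    0.    0.    0.   ]
[488.3 192.1 122. ] [ 0.2   0.83 -1.03  1.95  0.92  0.92  0.  ] 0.0 2 [-0.065  0.     0.503  0.     0.716  0.   ]
[552.5 276.1 122. ] [-0.11  0.8  -0.68  1.7   0.63  0.87 -1.12] 0.0002 12 [-0.055  0.     0.232  0.     0.818  0.   ]
[[ -3.5   0.9]
 [-18.8  11.9]]
[[ 3.3 -0.1]
 [20.7 -1.1]]
turn cw 2.5835573958908573
```

Emit:
{"api": "apply_moves", "payload": {"targets": [[-0.185, -0.018, 0.357, -0.072, -0.289, 0.436], [-0.185, -0.018, 0.357, -0.072, -0.289, 0.436], [-0.185, -0.018, 0.357, -0.072, -0.289, 0.436], [-0.185, -0.018, 0.357, -0.072, -0.289, 0.436], [-0.185, -0.018, 0.357, -0.072, -0.289, 0.436], [-0.185, -0.018, 0.357, -0.072, -0.289, 0.436], [-0.185, -0.018, 0.357, -0.072, -0.289, 0.436], [-0.185, -0.018, 0.357, -0.072, -0.289, 0.436], [0, 0, 0, 0, 0, 0]], "jaw": -1}}

```text
clock: 17.15
eef_pos: [489.4, 152.8, 234.5]
tool_rot: [-1.569, 0.002, -0.058]
force: [-0.3, -1.8, -0.0]
width: -0.1
```

```bash
python3 - <<'E'
from ik import *
s=log(); g=geom(*np.load('p2.npy')); print(s['qpos'].round(2),s['width']); print(rows(cur(s),levT(g,0,off=48,z=235),1).round(3),rows(cur(s),levT(g,0,off=48,z=122),6).round(3))
E
```

```text
[ 0.38  0.7  -1.21  1.87  0.73  1.11  0.4 ] -0.06333332703990276
[-0.005 -0.013 -0.031 -0.011  0.01  -0.011] [-0.     0.469 -0.006 -0.002  0.002 -0.002]
```

Emit:
{"api": "apply_moves", "payload": {"targets": [[0, 0.47, 0, 0, 0, 0], [0, 0.47, 0, 0, 0, 0], [0, 0.47, 0, 0, 0, 0], [0, 0.47, 0, 0, 0, 0], [0, 0.47, 0, 0, 0, 0], [0, 0.47, 0, 0, 0, 0], [0, 0, 0, 0, 0, 0]]}}

```text
clock: 18.02
eef_pos: [488.5, 151.4, 121.1]
tool_rot: [-1.571, 0.003, -0.058]
force: [0.4, -1.0, -0.3]
width: 0.3
```

```bash
python3 - <<'E'
from ik import *
import cv2
s=log(); g=geom(*np.load('p2.npy')); T=cur(s); print(s['qpos'].round(2),s['force'].round(1))
for th,n in((.2,4),(1.57,11)):
    T1=levT(g,th); print(rows(T,T1,n).round(3)); T=T1
a=cv2.cvtColor(get_image("wrist"),cv2.COLOR_RGB2BGR); b=cv2.resize(cv2.cvtColor(get_image("scene"),cv2.COLOR_RGB2BGR)[170:246,280:335],None,fx=5,fy=5,interpolation=cv2.INTER_CUBIC)
cv2.imwrite("pics/l0.png",np.hstack([a,b[:384]] if b.shape[0]>=384 else [a,cv2.copyMakeBorder(b,0,384-b.shape[0],0,0,0)]))
E
```

```text
[ 0.29  0.83 -1.05  1.98  0.94  0.92  0.24] [ 0.4 -1.  -0.3]
[-0.035 -0.006  0.252  0.001  0.359 -0.005]
[-0.059  0.     0.253  0.     0.892  0.   ]
```

View pics/l0.png

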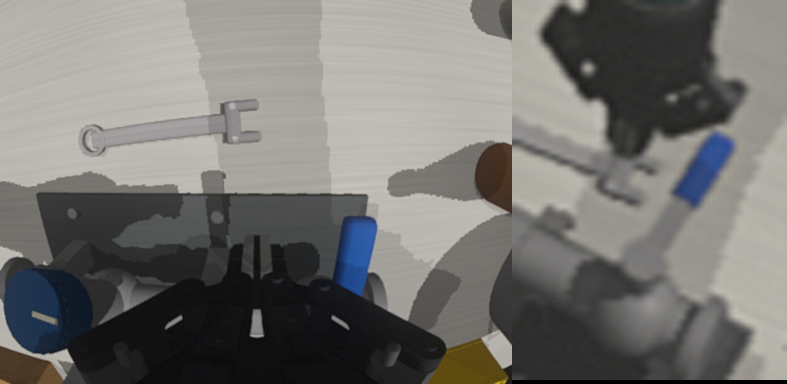

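Emit:
{"api": "apply_moves", "payload": {"targets": [[-0.035, 0, 0.252, 0, 0.36, 0], [-0.035, 0, 0.252, 0, 0.36, 0], [-0.035, 0, 0.252, 0, 0.36, 0], [-0.035, 0, 0.252, 0, 0.36, 0], [0, 0, 0, 0, 0, 0]]}}

```text
clock: 18.75
eef_pos: [489.6, 193.4, 123.5]
tool_rot: [-1.569, -0.001, -0.258]
force: [0.3, -0.5, 0.2]
width: 0.3
```

Emit:
{"api": "apply_moves", "payload": {"targets": [[-0.06, 0, 0.253, 0, 0.89, 0], [-0.06, 0, 0.253, 0, 0.89, 0], [-0.06, 0, 0.253, 0, 0.89, 0], [-0.06, 0, 0.253, 0, 0.89, 0], [-0.06, 0, 0.253, 0, 0.89, 0], [-0.06, 0, 0.253, 0, 0.89, 0], [-0.06, 0, 0.253, 0, 0.89, 0], [-0.06, 0, 0.253, 0, 0.89, 0], [0, 0, 0, 0, 0, 0]]}}

```text
clock: 19.88
eef_pos: [525.4, 264.1, 123.0]
tool_rot: [-1.57, 0.001, -1.252]
force: [-0.2, 0.2, 0.1]
width: 0.1
```

```bash
python3 - <<'E'
from ik import *
s=log(); g=geom(*np.load('p2.npy')); T=cur(s); print(s['qpos'].round(2),s['force'].round(1)); print(rows(T,levT(g,1.57),4).round(3))
E
```

```text
[-0.06  0.79 -0.75  1.78  0.7   0.86 -0.83] [-0.2  0.2  0.1]
[-0.044  0.007  0.181 -0.002  0.675 -0.002]
```

Emit:
{"api": "apply_moves", "payload": {"targets": [[-0.045, 0, 0.18, 0, 0.67, 0], [-0.045, 0, 0.18, 0, 0.67, 0], [-0.045, 0, 0.18, 0, 0.67, 0], [-0.045, 0, 0.18, 0, 0.67, 0]]}}

```text
clock: 20.38
eef_pos: [551.1, 275.6, 122.8]
tool_rot: [-1.572, 0.0, -1.628]
force: [-0.9, -0.6, 0.3]
width: -0.2
```

```bash
python3 - <<'E'
from ik import *
import cv2
s=log(); g=geom(*np.load('p2.npy')); print(s['force'].round(1),s['eef_pos'].round(1))
c=calibration("wrist"); np.savez('w3.npz',**c)
a=cv2.cvtColor(get_image("wrist"),cv2.COLOR_RGB2BGR); b=cv2.resize(cv2.cvtColor(get_image("scene"),cv2.COLOR_RGB2BGR)[170:246,280:335],None,fx=5,fy=5,interpolation=cv2.INTER_CUBIC)
cv2.imwrite("pics/l1.png",np.hstack([a,cv2.copyMakeBorder(b,0,384-b.shape[0],0,0,0)]))
E
```

```text
[-0.9 -0.6  0.3] [551.1 275.6 122.8]
```

View pics/l1.png

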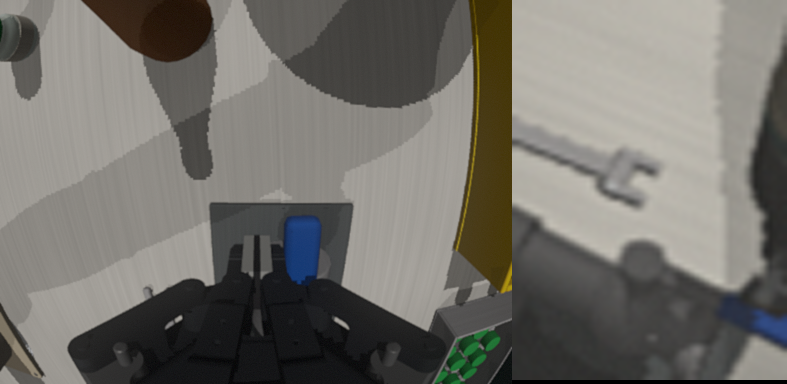

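Emit:
{"api": "apply_moves", "payload": {"targets": [[0, 0, 0.1, 0, 0, 0], [0, 0, 0.1, 0, 0, 0], [0, 0, 0, 0, 0, 0]]}}

```text
clock: 20.85
eef_pos: [553.3, 275.9, 122.6]
tool_rot: [-1.581, -0.002, -1.623]
force: [-14.1, -0.5, 8.9]
width: 0.2
```

Emit:
{"api": "apply_moves", "payload": {"targets": [[0, 0, -0.5, 0, 0, 0], [0, 0, -0.7, 0, 0, 0], [0, -0.5, -0.3, 0, 0, 0], [0, -0.8, 0, 0, 0, 0], [0, -0.8, 0, 0, 0, 0], [0, -0.8, 0, 0, 0, 0], [0, -0.8, 0, 0, 0, 0], [0, 0, 0, 0, 0, 0]]}}

```text
clock: 21.85
eef_pos: [501.6, 280.3, 274.7]
tool_rot: [-1.565, 0.005, -1.627]
force: [0.6, 0.8, 0.8]
width: -0.4
```

```bash
python3 - <<'E'
from ik import *
import cv2
s=log(); print(s['force'].round(1),s['eef_pos'].round(1),s['qd'].round(3))
p=np.load('p2.npy'); c=calibration("wrist")
im=cv2.cvtColor(get_image("wrist"),cv2.COLOR_RGB2BGR); t=cv2.cvtColor(get_image("top"),cv2.COLOR_RGB2BGR)
for l in (1.35,1.57):
    g=geom(p[0],p[1],p[2],0,l); print(l,fproj(c,g['piv']+np.outer([105,52,0],g['ld'])).round(1).tolist(),proj(calibration("top"),g['piv']+np.outer([105,52],g['ld'])).round(1).tolist())
h=cv2.cvtColor(im,cv2.COLOR_BGR2HSV); m=cv2.inRange(h,(95,110,20),(130,255,255)); m[:,:] = m
n,l,st,ce=cv2.connectedComponentsWithStats(m); print([(st[i],ce[i].round(1)) for i in range(1,n) if st[i,4]>150])
cv2.imwrite("pics/f0.png",np.hstack([im,cv2.resize(t[140:240,90:162],None,fx=3.84,fy=3.84)]))
E
```

```text
[0.6 0.8 0.8] [501.6 280.3 274.7] [-0.007  0.04   0.033  0.059  0.012 -0.021 -0.015]
1.35 [[307.6, 156.8], [315.8, 205.7], [322.0, 247.8]] [[158.6, 179.4], [175.1, 177.1]]
1.57 [[330.2, 154.7], [326.4, 204.4], [322.0, 247.8]] [[158.6, 172.3], [175.0, 173.6]]
[(array([319, 156,  20,  51, 851], dtype=int32), array([328.9, 181.2]))]
```

View pics/f0.png

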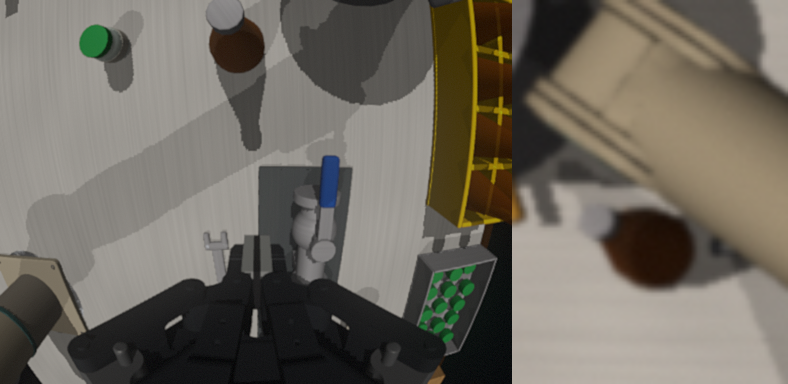

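```bash
python3 -c "
from cell import *
print(finish_job())"
```

```text
the job is handed in; nothing more can be done
None
```

I screwed the cap down to its hard stop, then swung the valve lever to fully open, let go of both, and handed the job in at about 22 s. The hand-in gives no verdict.

**Cap**
- The arm could not reach a tool pose in line with the cap's axis because of the elbow limit. I gripped with the tool about 7° off that axis instead and turned the cap in one grasp.
- The turning torque was about 0.07–0.17 N m while the cap ran freely, 0.5 N m in the stiff part, then 1.9 N m with the grip slipping. The cap had therefore reached its hard stop.
- The white dash shows about 2.58 rad of turn, which is 4.9 mm of sinking. The starting gap measured about 5.0 mm. That puts the turn right at the low end of the stated range, within reading error.
- I did not measure the final rim-to-seat gap directly, because the cameras cannot resolve 0.4 mm. The torque is the evidence that the cap is tight.

**Lever**
- I pushed it round with closed fingers until it resisted with 14 N.
- After I backed off, the sleeve's centre was within 2 pixels of where it should be at 1.57 rad. At 1.35 rad it would be about 17 pixels away.

**At hand-in**
- The gripper was about 270 mm above the table, touching nothing, with a force reading near zero.
- I saw no bystander disturbed in the pictures I viewed. The last ones showed one bottle and the jar upright. The cup, gasket, spanner and other bottle were only seen in earlier pictures, and the funnel only at the start. None of these positions was re-measured.

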